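# Lock the parts case: hasp over the staple, pin through the loop, handle into its keeper

## Robot

A 6-joint arm with a two-finger parallel gripper is mounted at the origin on a cart in front of the work surface, level with it; the furniture and walls round the work are solid. World frame = base frame: x ahead of the robot, y to its left, z up, the work surface at z = 0. Lengths are in mm, angles in rad, forces in N, time in s.
With the tool pointing down it reaches from about 275 to 1000 mm from the base axis. Payload 8.4 kg.
Tool frame: the origin (TCP) lies on the mounting face of the last link; the fingertips stand 173 mm ahead of it and the grasp point (between the pads) lies 155 mm ahead of it; z points along the fingers, y is the line along which they close (so a half turn about z gives the same grasp; the last joint's range is limited). The gripper opens to 85 mm and grips with 20 to 120 N. Pads are 22 mm wide; open, the fingers measure 114 mm over their backs; the gripper's body (76 mm by 85 mm) begins 54 mm behind the grasp point. The pads swing forward as they close: fully open they stand 13 mm farther back than shut.
Start: joints at [-1.122, 0.353, 1.633, -0, 1.155, -0.002], TCP at [272.303, -562.566, 404.681] pointing down, gripper open.
Joint ranges: [-2.63, 2.63], [-0.92, 2.1], [0.06, 2.66], [-1.3, 4.44], [0, 2.69], [-3.02, 3.02]. Speed limits (rad/s): [2.22, 2.22, 2.79, 3.14, 3.14, 3.14].

## Interface

Orientations are given as [roll, pitch, yaw] about the fixed x, y, z axes, in that order (R = Rz(yaw) Ry(pitch) Rx(roll)).
In Python, from rig import r gives the robot as it stands.
- The arm moves only by the tool apply_moves, never from a script. Its argument "deltas" is a list of rows, each an object with "claw": the gripper command: -1 is fully open, 1 is shut, values between are in proportion; "delta_pos": the shift along the tool's x, y, z in cm, a list of three; "yaw": the turn about the tool's z in rad. In form: [{"claw": claw, "delta_pos": [tx, ty, tz], "yaw": yaw}, ...]. A call has 1 to 8 rows; each row shifts and turns the commanded pose from where the row before left it, along the tool's axes as they then stand; what a row does not reach is not made up. A row lasts 1/8 s, in which the tool goes at most 62.5 mm and 10.7 degrees, less where a joint would pass 70% of its speed; a pose out of reach is approached as far as the arm can. A call with a gripper value outside its range is refused whole. The fingers move at their own pace and stop on an object; "grip_force" is the grip in N (left out, the last holds). Time passes only in rows, so rows that do not move let the fingers close. It gives the time, the measured TCP pose, the force, the opening and the grip force at its end, in the units of the state.
- r.sense(): the state, without advancing time (a new reading comes with each control period).
- r.grab_frame(name): name is "side" or "top" or "wrist"; returns a dict with "img" (384x512x3 uint8, blue, green, red), "z_map" (384x512 float32, mm along the optical axis (not along the pixel's ray), 0 where there is no reading), "fx", "fy", "cx", "cy" (pixels), "eye" and "rotation" of the camera in the world; the wrist camera has in their place "T_tool_cam" (4x4, takes a point from camera to tool coordinates, whose origin is the TCP and whose axes are the flange's). Camera axes: x right, y up, looking along -z (the intrinsics and any distortion apply to the point x, -y, -z); pixel columns grow to the right and rows downward; lengths in mm; the calibration is good to about 2 mm. A picture is of the moment at which its call begins: read the wrist's pose just before it.
- r.sign_off(): hands the job in; it is judged then, once.
The state is a dict: "clock": time; "qpos": joint angles; "qvel": joint speeds; "joint_efforts": joint torques, N m; "eef_pos": TCP position; "tcp_rot": TCP orientation; "contact_force": force on the tool from outside, world axes, zero at the start; "wrist_torque": the same for the moment, N m; "opening": opening from 0.0 (shut) to 1.0 (fully open); "grasp_force": force on a finger pad.
Only numpy, scipy, OpenCV 4.12 (cv2) and the standard library are available. Lean on these libraries where they do the work, as an engineer would, in place of code of your own. Each camera call takes 0.05 s, during which the arm holds its last target. There are 200 camera calls.

## Task

Lock the green parts case: swing the stiff hasp strap over onto its staple and press it down flat, then push the locking pin fully home through the staple loop, and finally turn the pin's red-tipped handle down towards the front until it lies fully down in the keeper notch. Feel for the stops and do not force anything (no push over 40 N), and leave the tape measure and the tube offcut beside the case where they are.

Things in the scene. Friction and masses are not known exactly. Their poses are not given: they have to be found in the camera images.
- parts_case: Green tin case, 130x203x58 mm, shut, fixed, with a grey lock housing along its front (deck 58 mm high; x -140 to -66, y -102 to 102). Origin: centre of the underside. Axes: x front to back (away from the robot), y to its left, z up; all lock positions below are in this frame, in mm. Only hasp, pin and handle move.
- hasp (a joint): Hinge angle (rad) of the hasp. 0 = down flat on the housing (hard stop; strap top at z 62, end at x -141), 1.57 = upright, more = leaning back over the lid; starts at 1.3 to 2.0. Stiff: 0.35 N m, some 4 N at its end; it stays where left. Unless it is down flat it blocks the pin.
- hasp_hinge (a point): Fixed point on the hasp's hinge line (along y), mid-width of the strap, at (-45, -40, 60).
- hasp_tip (a point): On the hasp, a bright flat strap 36 mm wide, 4 thick, 96 mm long from the hinge line to its round end, with a 34x14 mm slot for the staple. This point: mid-width, 80 mm from the hinge line, on the face that is on top when down. Press here: the strap is solid from 64 to 96 mm.
- staple_loop (a point): Middle of the opening of the staple, where the pin passes, at (-90, -40, 68.5). The staple is a fixed upright loop of 6 mm bar, 25 mm long along x, its top at z 81.
- lock_pin (a joint): Travel (m) of the locking pin along -y: 0 = withdrawn, 0.042 = fully home (hard stop; nose 16 mm past mid-loop); starts at 0 to 0.010. Stiff: 9 N; stays where left. 10 mm steel rod, 160 mm long, on the line x -90, z 68.5; guides at y -16 to 12 and 80 to 98, tops at z 78; its capped tail ends at y 145 minus the travel.
- pin_handle (a joint): Turn (rad) of the handle about the pin: 0 = upright, 1.5 = fully down towards the front (-x), a hard stop; starts at 0 to 0.3. Stiff: 0.06 N m, 1 N at its end; stays where left. It rides on the pin at y 66 minus the travel, so at y 24 with the pin home; unless within 2 mm of there, a keeper rib stops it at about 1.3.
- handle_end (a point): Centre of the red cap (16 mm across, 14 long) on the end of the handle, 61 mm from the pin's centre line; the handle's stem is a 10 mm rod, the cap's end is 68 mm from the pin's centre line.
- keeper_notch (a point): Middle of the keeper notch at (-128, 24, 74): a 14 mm gap between two steel ribs (x -133 to -123, tops at z 74), one from y 9 to 17, the other from y 31 to 79.
- tape_measure: Bystander: grey tape measure, 35x80x64 mm, right of the case, before the tall blue toolbox that stands open with its lid raised (the arm may start over it: rise before swinging across). Origin: centre of its underside.
- tube_offcut: Bystander: rusty square tube offcut, 40x110x40 mm, left of the case. Origin: centre of its underside.

How it is judged (in metres and radians):
On the way, in this order (a step that is already met when the one before it is completed fails the run):
1. the hasp is swung over the staple and lies flat (value of joint hasp below 0.03 rad and value of joint lock_pin below 0.03 m), for 0.2 s.
2. the pin is pushed fully home through the loop, over the hasp (value of joint lock_pin above 0.0405 m and value of joint hasp below 0.03 rad and value of joint pin_handle below 1.2 rad), for 0.2 s.
At the end, for the whole second after the job is handed in: The hasp lies flat over the staple (within 0.03 rad of its stop), the pin is home through the loop (within 1.5 mm of its stop), the handle lies down in the keeper notch (at least 1.4 of its 1.5 rad), and everything is at rest and released (value of joint hasp below 0.03 rad and value of joint lock_pin above 0.0405 m and value of joint pin_handle above 1.4 rad and velocity of joint pin_handle below 0.03 rad/s); the robot touches nothing.
It fails at once if the case or its lock was forced: pressed with over 40 N (contact force between the fingers and parts_case above 40 N).
It fails at once if the tape measure was knocked away (moved over 20 mm) (distance of tape_measure from where it was at the start of the episode above 0.02 m).
It fails at once if the tube offcut was knocked away (moved over 20 mm) (distance of tube_offcut from where it was at the start of the episode above 0.02 m).
It also fails if it takes over 62 s, if anything falls off the work surface, if the arm or the gripper's body presses on something with over 40 N, if the wrist force passes 120 N, or if a joint passes its speed limit or range.

## Working session

There is one attempt and no reset: what is moved stays moved. The work goes in short steps, Python scripts to look and compute and a tool call to move; the robot and the scene stay as the last step left them, time stands still between calls to the robot, and variables do not carry over. Pictures are saved under pics/ and viewed, at most 10 in all, crops included, and the job is handed in when it is done.

Besides the shell and the picture viewer there is one more tool, called after "Emit:" as name(argument=value, ...) on one line, values as JSON. apply_moves: Moves the arm, as the interface text tells. Its arguments: {"type":"object","properties":{"deltas":{"type":"array"},"grip_force":{"type":"number"}},"required":["deltas"]}

```bash
mkdir -p pics
cat > h.py <<'E'
import numpy as np, cv2
from rig import r
def pts(f):
    z=f["z_map"]; v,u=np.mgrid[:z.shape[0],:z.shape[1]]
    P=np.stack([(u-f["cx"])/f["fx"]*z,-(v-f["cy"])/f["fy"]*z,-z],-1)
    return P@np.array(f["rotation"]).T+np.array(f["eye"])
E
python3 - <<'E'
from h import *
print(r.sense())
for n in("side","top"):
    f=r.grab_frame(n); cv2.imwrite(f"pics/{n}0.png",f["img"]); np.save(n+"0.npy",pts(f)); np.save(n+"0z.npy",f["z_map"])
    print(n,{k:v for k,v in f.items() if k not in("img","z_map")})
E
```

```text
{'clock': 0.0, 'qpos': array([-1.12240585e+00,  3.53659145e-01,  1.63415119e+00, -2.15041620e-05,
        1.15518867e+00, -2.42094322e-03]), 'qvel': array([-0.00095848,  0.00012437,  0.00161364, -0.00209143, -0.00025476,
        0.00188787]), 'joint_efforts': array([ 1.28154039e-03, -6.05253053e+01, -3.42070985e+01, -3.74075000e-06,
        9.25235421e-03,  3.89479578e-05]), 'eef_pos': array([ 272.19149091, -562.3501528 ,  403.94734054]), 'tcp_rot': array([-3.14018625e+00,  1.62565438e-05,  4.50820129e-01]), 'contact_force': array([0.21035145, 0.27378849, 0.74462649]), 'wrist_torque': array([ 0.0059638 , -0.0383169 , -0.00494218]), 'grasp_force': 0.0, 'opening': 0.9985014781501285}Traceback (most recent call last):
  File "<stdin>", line 4, in <module>
  File "h.py", line 6, in pts
    return P@np.array(f["rotation"]).T+np.array(f["eye"])
           ~~~~~~~~~~~~~~~~~~~~~~~~~~~^~~~~~~~~~~~~~~~~~~
ValueError: operands could not be broadcast together with shapes (384,512) (3,)
```

Run:
```python
from rig import r
f=r.grab_frame("top"); print({k:v for k,v in f.items() if k not in("img","z_map")})
f=r.grab_frame("wrist"); print({k:v for k,v in f.items() if k not in("img","z_map")})
```

```text
{'fx': 373.63197683933305, 'fy': 373.63197683933305, 'cx': 255.0901898949875, 'cy': 190.8704878345613, 'eye': array([ 309.02830727,  163.73080936, 1062.92316985]), 'rotation': array([ 0.20071639,  0.00593256, -1.51845182])}
{'fx': 287.21690923031997, 'fy': 287.21690923031997, 'cx': 254.8415970228196, 'cy': 189.5630709879682, 'T_tool_cam': array([[-1.99910376e-04,  9.66205742e-01,  2.57772037e-01,
         6.49279492e+01],
       [ 9.99999707e-01,  3.83505091e-04, -6.61958935e-04,
         7.92341046e-02],
       [-7.38445413e-04,  2.57771830e-01, -9.66205536e-01,
         3.09947661e+01],
       [ 0.00000000e+00,  0.00000000e+00,  0.00000000e+00,
         1.00000000e+00]])}
```

```bash
sed -i 's/np.array(f\["rotation"\])/Rotation.from_euler("xyz",f["rotation"]).as_matrix()/; 1a from scipy.spatial.transform import Rotation' h.py
python3 - <<'E'
from h import *
for n in("side","top"):
    f=r.grab_frame(n); cv2.imwrite(f"pics/{n}0.png",f["img"]); P=pts(f); P[f["z_map"]==0]=np.nan; np.save(n+"0.npy",P)
    print(n,f["eye"],f["rotation"],np.isnan(P).mean(), np.nanmedian(P[...,2]))
E
```

```text
side [ 314.96106093 1117.63770086  634.44210941] [ 1.06338417 -0.0167661  -2.93647558] 0.0036824544270833335 43.927334481125854
top [ 309.02830727  163.73080936 1062.92316985] [ 0.20071639  0.00593256 -1.51845182] 0.003997802734375 1.569075569158258
```

View pics/top0.png

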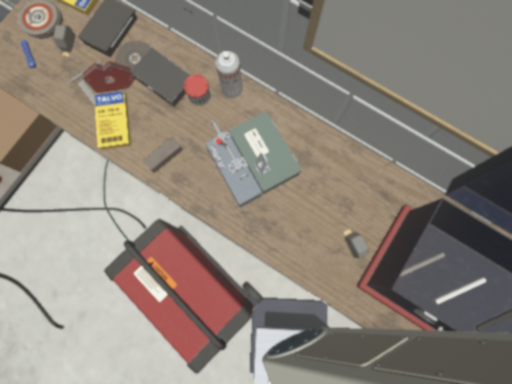

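View pics/side0.png

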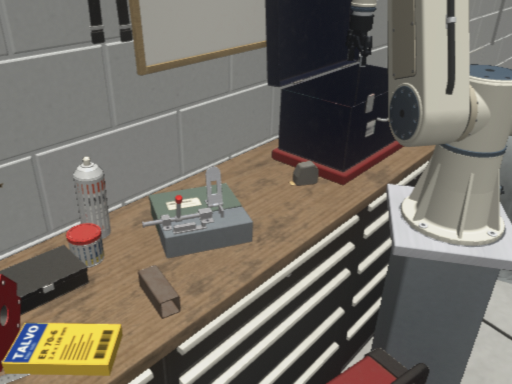

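```bash
cat >> h.py <<'E'
def rect(m,P):
    k,l,s,_=cv2.connectedComponentsWithStats(m.astype(np.uint8))
    return l,s
E
python3 - <<'E'
from h import *
P=np.load("top0.npy"); im=cv2.imread("pics/top0.png").astype(int)
sub=P[100:215,195:310]; Z=sub[...,2]
m=(np.abs(Z-58)<5)
q=sub[m][:,:2].astype(np.float32)
print(len(q),np.median(sub[m][:,2]),cv2.minAreaRect(q), cv2.boxPoints(cv2.minAreaRect(q)))
# green lid
g=m&((im[100:215,195:310,1]-im[100:215,195:310,2])>12)
qg=sub[g][:,:2].astype(np.float32); print(len(qg),cv2.minAreaRect(qg),np.median(sub[g][:,2]))
for nm,(v0,v1,u0,u1) in dict(tube=(135,172,140,188),tape=(225,262,338,375)).items():
    s=P[v0:v1,u0:u1]; mm=s[...,2]>25; qq=s[mm][:,:2].astype(np.float32); print(nm,cv2.minAreaRect(qq),np.percentile(s[mm][:,2],[50,95]))
for i in range(100,215,15): print(np.round(P[i,200:310:12,2]).tolist())
E
```

```text
4283 57.28177372924904 ((645.000244140625, 140.2623291015625), (204.80702209472656, 320.78289794921875), 32.08586120605469) [[473.0403   221.7588  ]
 [643.43677  -50.02548 ]
 [816.9602    58.765854]
 [646.5637   330.55014 ]]
1941 ((630.3375244140625, 161.08554077148438), (196.74478149414062, 116.41522216796875), 31.969396591186523) 56.988365606324464
tube ((614.815185546875, 452.97802734375), (41.66865158081055, 109.66130065917969), 45.15148162841797) [39.15761732 42.61224208]
tape ((372.54559326171875, -111.3227310180664), (96.4328384399414, 41.42405319213867), 37.25816345214844) [57.99087466 64.3353753 ]
[40.0, -5.0, -3.0, 1.0, -3.0, -1.0, 1.0, -2.0, 15.0, 59.0]
[-1.0, -5.0, -1.0, 1.0, -3.0, 56.0, 0.0, -2.0, -3.0, -1.0]
[-2.0, 0.0, 2.0, 57.0, 56.0, 56.0, 57.0, 1.0, 1.0, -2.0]
[1.0, 73.0, 90.0, 55.0, 60.0, 57.0, 57.0, 59.0, -3.0, -1.0]
[-4.0, -3.0, 59.0, 78.0, 57.0, 105.0, 57.0, 55.0, 59.0, -0.0]
[3.0, -1.0, 56.0, 58.0, 57.0, 56.0, 57.0, 60.0, 13.0, -2.0]
[-0.0, -3.0, -0.0, 58.0, 58.0, 61.0, 1.0, -4.0, 2.0, 2.0]
[-1.0, -0.0, -1.0, nan, -0.0, 1.0, 1.0, -0.0, -1.0, -1.0]
```

Run:
```python
from h import *
for n in("top","side"):
    P=np.load(n+"0.npy").reshape(-1,3)
    print(n)
    for y in range(-900,300,100):
        s=[]
        for x in range(100,1000,100):
            m=(abs(P[:,0]-x)<50)&(abs(P[:,1]-y)<50)
            s.append(int(np.percentile(P[m,2],98)) if m.sum()>5 else None)
        print(y,s)
# pose fit: rect edges from points
from scipy.optimize import minimize
P=np.load("top0.npy"); sub=P[95:220,190:315].reshape(-1,3)
ok=~np.isnan(sub[:,2]); sub=sub[ok]; hi=((sub[:,2]>30)).astype(float)
inr=(sub[:,0]>470)&(sub[:,0]<780)&(sub[:,1]>-20)&(sub[:,1]<330); sub=sub[inr];hi=hi[inr]
def tocase(q,p): 
    c,s=np.cos(p[2]),np.sin(p[2]); d=q-p[:2]; return np.c_[d[:,0]*c+d[:,1]*s,-d[:,0]*s+d[:,1]*c]
def cost(p):
    a=tocase(sub[:,:2],p)
    d=np.minimum.reduce([a[:,0]+140,65-a[:,0],102-a[:,1],a[:,1]+102])
    return (((1/(1+np.exp(-d/2)))-hi)**2).sum()
best=min((minimize(cost,[x,y,-1.01],method="Nelder-Mead",options=dict(maxiter=2000,initial_simplex=[[x,y,-1.01],[x+15,y,-1.01],[x,y+15,-1.01],[x,y,-.9]])) for x in(620,650) for y in(140,170)),key=lambda o:o.fun)
print(best.x,best.fun)
np.save("case.npy",best.x)
for n in("top","side"):
    Q=np.load(n+"0.npy").reshape(-1,3); a=np.c_[tocase(Q[:,:2],best.x),Q[:,2]]
    m=(abs(a[:,1]+40)<12)&(a[:,2]>90)&(abs(a[:,0]+40)<90); print("hasp",np.round(a[m]).astype(int)[::max(1,m.sum()//12)].tolist())
    m=(abs(a[:,1]-60)<16)&(a[:,2]>90)&(abs(a[:,0]+90)<60); print("handle",np.round(a[m]).astype(int)[::max(1,m.sum()//12)].tolist())
    m=(a[:,1]>106)&(a[:,1]<160)&(a[:,2]>58)&(abs(a[:,0]+90)<25); print("tail",np.round(a[m]).astype(int)[::max(1,m.sum()//12)].tolist())
    m=(a[:,1]>106)&(a[:,1]<300)&(a[:,2]>25)&(abs(a[:,0]+90)<200)&(a[:,2]<60); print("tube extents",np.percentile(a[m],[2,98],axis=0).round(),m.sum())
```

```text
top
-900 [None, None, None, None, None, None, None, None, None]
-800 [None, None, None, None, None, None, None, None, None]
-700 [None, None, None, None, None, None, None, None, None]
-600 [None, None, None, None, None, None, None, None, None]
-500 [None, 57, 66, 125, 3, None, None, None, None]
-400 [None, 55, 57, 236, 293, 46, None, None, None]
-300 [-580, 222, 56, 235, 426, 441, None, None, None]
-200 [-433, 245, 229, 229, 227, 586, 618, None, None]
-100 [-380, 715, 673, 64, 3, 441, 622, None, None]
0 [-4, 732, 3, 3, 3, 3, 552, 504, None]
100 [449, 564, 3, 3, 58, 60, 59, 477, 329]
200 [2, -303, 0, 3, 61, 146, 60, 335, 362]
side
-900 [None, 398, 214, None, None, None, None, None, None]
-800 [None, None, 181, None, None, None, None, None, None]
-700 [None, None, 432, 182, None, None, None, None, None]
-600 [None, 229, 422, 439, None, None, None, None, None]
-500 [0, 448, 448, 445, 439, None, None, None, None]
-400 [75, 69, None, 412, 453, 313, None, None, None]
-300 [9, 224, None, 236, 463, 457, None, None, None]
-200 [1, 228, 227, 226, 270, 469, 320, None, None]
-100 [18, 1, 224, 63
[... 1015 characters left out ...]
, -32, 146], [-30, -47, 141], [-34, -38, 140], [-35, -28, 137], [-33, -46, 130], [-38, -35, 129], [-32, -31, 121], [-38, -51, 116], [-41, -28, 110], [-42, -30, 103], [-44, -29, 90]]
handle [[-104, 62, 136], [-106, 56, 134], [-112, 55, 134], [-112, 56, 132], [-117, 57, 132], [-112, 56, 127], [-113, 56, 125], [-113, 67, 122], [-110, 63, 117], [-104, 66, 110], [-107, 60, 108], [-105, 62, 102], [-104, 64, 96]]
tail [[-88, 114, 74], [-91, 125, 75], [-91, 112, 73], [-89, 136, 74], [-93, 123, 74], [-93, 110, 71], [-95, 135, 74], [-95, 122, 72], [-95, 109, 69], [-95, 133, 71], [-93, 120, 68], [-95, 139, 70], [-97, 127, 69], [-92, 135, 65]]
tube extents [[-286.  128.   26.]
 [  71.  298.   59.]] 1805
```

Emit:
apply_moves(deltas=[{"claw":1,"delta_pos":[0,0,-4],"yaw":-0.18},{"claw":1,"delta_pos":[0,0,-4],"yaw":-0.18},{"claw":1,"delta_pos":[0,0,-3],"yaw":-0.18},{"claw":1,"delta_pos":[0,0,0],"yaw":-0.18},{"claw":1,"delta_pos":[0,0,0],"yaw":-0.18},{"claw":1,"delta_pos":[0,0,0],"yaw":-0.18},{"claw":1,"delta_pos":[0,0,0],"yaw":-0.18},{"claw":1,"delta_pos":[0,0,0],"yaw":-0.18}], grip_force=60)

```text
clock: 1.25
eef_pos: [272.3, -562.5, 514.6]
tcp_rot: [-3.142, -0.0, 1.897]
contact_force: [-0.1, -0.4, -1.0]
opening: -0.004
grasp_force: 0.0
```

Emit:
apply_moves(deltas=[{"claw":1,"delta_pos":[0,0,0],"yaw":-0.18},{"claw":1,"delta_pos":[0,0,0],"yaw":-0.067},{"claw":1,"delta_pos":[4.8,3.6,0],"yaw":0},{"claw":1,"delta_pos":[4.8,3.6,0],"yaw":0},{"claw":1,"delta_pos":[4.8,3.6,0],"yaw":0},{"claw":1,"delta_pos":[4.8,3.6,0],"yaw":0},{"claw":1,"delta_pos":[4.8,3.6,0],"yaw":0},{"claw":1,"delta_pos":[4.8,3.6,0],"yaw":0}])

```text
clock: 2.25
eef_pos: [299.4, -201.8, 514.8]
tcp_rot: [3.141, 0.001, 2.137]
contact_force: [1.1, 0.5, -0.1]
opening: -0.001
grasp_force: 0.0
```

Emit:
apply_moves(deltas=[{"claw":1,"delta_pos":[1.3,5.4,0],"yaw":0},{"claw":1,"delta_pos":[1.3,5.4,0],"yaw":0},{"claw":1,"delta_pos":[1.3,5.4,0],"yaw":0},{"claw":1,"delta_pos":[1.3,5.4,0],"yaw":0},{"claw":1,"delta_pos":[1.3,5.4,0.5],"yaw":0},{"claw":1,"delta_pos":[1.3,5.4,2],"yaw":0},{"claw":1,"delta_pos":[1.3,5.4,2],"yaw":0},{"claw":1,"delta_pos":[1.3,5.4,2],"yaw":0}])

```text
clock: 3.25
eef_pos: [609.4, 117.7, 449.0]
tcp_rot: [3.141, 0.0, 2.138]
contact_force: [1.4, -0.4, 0.3]
opening: 0.002
grasp_force: 0.0
```

```bash
cat >> h.py <<'E'
def tocase(q,p=None):
    p=np.load("case.npy") if p is None else p
    c,s=np.cos(p[2]),np.sin(p[2]); d=q[:,:2]-p[:2]; return np.c_[d[:,0]*c+d[:,1]*s,-d[:,0]*s+d[:,1]*c,q[:,2]]
def where():
    s=r.sense(); t=tocase(s["eef_pos"][None])[0]; t[2]-=173
    print("clock",round(s["clock"],2),"tip in case",t.round(1),"yaw",s["tcp_rot"][2].round(3),"F",np.round(s["contact_force"],1))
def wpts(f,s):
    z=f["z_map"]; v,u=np.mgrid[:z.shape[0],:z.shape[1]]
    P=np.stack([(u-f["cx"])/f["fx"]*z,-(v-f["cy"])/f["fy"]*z,-z,np.ones_like(z)],-1)
    T=np.eye(4); T[:3,:3]=Rotation.from_euler("xyz",s["tcp_rot"]).as_matrix(); T[:3,3]=s["eef_pos"]
    P=(P@(T@f["T_tool_cam"]).T)[...,:3]; P[z==0]=np.nan; return P
E
python3 - <<'E'
from h import *
where(); s=r.sense(); f=r.grab_frame("wrist"); cv2.imwrite("pics/w1.png",f["img"]); P=wpts(f,s); np.save("w1.npy",P)
E
```

```text
clock 3.25 tip in case [ 20.3 -44.6 276. ] yaw 2.138 F [ 1.4 -0.4  0.3]
```

View pics/w1.png

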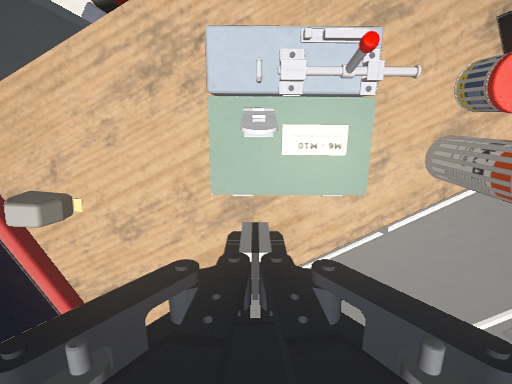

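Run:
```python
from h import *
from scipy.optimize import minimize
P=np.load("w1.npy"); sub=P[5:215,150:400].reshape(-1,3); sub=sub[~np.isnan(sub[:,2])]
p0=np.load("case.npy"); a=tocase(sub); k=(abs(a[:,0]+37)<135)&(abs(a[:,1])<135)&~((a[:,1]>100)&(a[:,2]>62)); sub=sub[k]; hi=(sub[:,2]>50).astype(float)
print("deck z",np.median(sub[(sub[:,2]>45)&(sub[:,2]<65)][:,2]))
def cost(p):
    a=tocase(sub,p); d=np.minimum.reduce([a[:,0]+140,65-a[:,0],102-a[:,1],a[:,1]+102])
    return ((1/(1+np.exp(-d/1.5))-hi)**2).sum()
o=minimize(cost,p0,method="Nelder-Mead",options=dict(initial_simplex=[p0,p0+[8,0,0],p0+[0,8,0],p0+[0,0,.05]]))
print(p0,o.x,o.fun,cost(p0))
for p in (p0,o.x):
    a=tocase(P.reshape(-1,3),p)
    m=(a[:,1]>102)&(a[:,1]<160)&(a[:,2]>62)&(a[:,2]<85)&(abs(a[:,0]+90)<20); print("tail",m.sum(),np.percentile(a[m],[2,50,98],axis=0).round(1).tolist())
    m=(abs(a[:,0]+90)<25)&(abs(a[:,1]+40)<18)&(a[:,2]>72)&(a[:,2]<90); print("staple",np.percentile(a[m],[2,50,98],axis=0).round(1).tolist())
    m=(a[:,2]>100)&(abs(a[:,0]+30)<30)&(abs(a[:,1]+40)<30); print("hasp",np.percentile(a[m],[2,50,98],axis=0).round(1).tolist())
    m=(a[:,2]>110)&(abs(a[:,0]+105)<40)&(abs(a[:,1]-60)<30); print("handle",np.percentile(a[m],[2,50,98],axis=0).round(1).tolist())
a=tocase(P.reshape(-1,3)); m=(a[:,1]>150)&(a[:,1]<320)&(a[:,2]>30)&(a[:,0]>-200)&(a[:,0]<80); print("cans",np.percentile(a[m],[1,50,99],axis=0).round())
```

```text
deck z 57.636791260549046
[636.06215266 158.8495883   -1.00203912] [632.57858954 161.57321108  -1.00653312] 318.8124883479322 415.7798305864549
tail 335 [[-95.0, 103.1, 69.0], [-89.4, 123.2, 72.6], [-83.9, 138.7, 75.7]]
staple [[-102.3, -43.2, 74.6], [-90.8, -41.0, 79.5], [-79.6, -37.7, 82.0]]
hasp [[-40.1, -61.5, 101.8], [-31.0, -41.7, 145.8], [-0.0, -24.5, 377.7]]
handle [[-114.9, 52.5, 111.5], [-105.4, 58.0, 132.0], [-98.2, 66.2, 135.5]]
tail 342 [[-91.4, 103.1, 69.0], [-85.7, 123.7, 72.6], [-80.4, 139.8, 75.7]]
staple [[-97.9, -42.2, 74.6], [-86.5, -39.9, 79.5], [-75.3, -36.6, 82.0]]
hasp [[-35.8, -56.8, 101.5], [-28.2, -39.8, 140.0], [-22.5, -22.8, 154.3]]
handle [[-111.0, 53.5, 111.5], [-101.5, 59.0, 132.0], [-94.3, 67.2, 135.5]]
cans [[-107.  200.   31.]
 [   2.  214.   70.]
 [  79.  277.  147.]]
```

Emit:
apply_moves(deltas=[{"claw":1,"delta_pos":[0,0.3,4.2],"yaw":0},{"claw":1,"delta_pos":[0,0,4],"yaw":0},{"claw":1,"delta_pos":[1.5,0,3],"yaw":0},{"claw":1,"delta_pos":[1.5,0,2],"yaw":0},{"claw":1,"delta_pos":[0.8,0,0],"yaw":0},{"claw":1,"delta_pos":[0.8,0,0],"yaw":0},{"claw":1,"delta_pos":[0.8,0,0],"yaw":0},{"claw":1,"delta_pos":[0.4,0,0],"yaw":0}])

```text
clock: 4.3
eef_pos: [579.8, 166.8, 318.7]
tcp_rot: [3.14, 0.001, 2.138]
contact_force: [0.1, -4.8, 0.7]
opening: -0.009
grasp_force: 2.0
```

```bash
python3 -c "
from h import *
where(); P=np.load('w1.npy').reshape(-1,3); a=tocase(P)
m=(a[:,1]>150)&(a[:,1]<260)&(a[:,2]>30)&(a[:,0]>-200)&(a[:,0]<-25); print(np.percentile(a[m],[1,50,99],axis=0).round())
m&=a[:,1]<215;print(np.percentile(a[m],[1,50,99],axis=0).round())"
```

```text
clock 4.3 tip in case [-37.  -43.1 145.7] yaw 2.138 F [ 0.1 -4.8  0.7]
[[-109.  227.   31.]
 [ -76.  235.   64.]
 [ -46.  255.   72.]]Traceback (most recent call last):
  File "<string>", line 5, in <module>
    m&=a[:,1]<215;print(np.percentile(a[m],[1,50,99],axis=0).round())
                        ~~~~~~~~~~~~~^^^^^^^^^^^^^^^^^^^^^^^
    return _quantile_unchecked(
        a, q, axis, out, overwrite_input, method, keepdims, weights)
    return _ureduce(a,
                    func=_quantile_ureduce_func,
    ...<5 lines>...
                    overwrite_input=overwrite_input,
                    method=method)
    r = func(a, **kwargs)
    result = _quantile(arr,
                       quantiles=q,
    ...<2 lines>...
                       out=out,
                       weights=wgt)
    slices_having_nans = np.isnan(arr[-1, ...])
                                  ~~~^^^^^^^^^
IndexError: index -1 is out of bounds for axis 0 with size 0
```

Emit:
apply_moves(deltas=[{"claw":1,"delta_pos":[0.9,0.1,0.1],"yaw":0},{"claw":1,"delta_pos":[0.9,0,0.2],"yaw":0},{"claw":1,"delta_pos":[1.2,0,0.4],"yaw":0},{"claw":1,"delta_pos":[1.2,0,0.5],"yaw":0},{"claw":1,"delta_pos":[0.7,0,0.5],"yaw":0},{"claw":1,"delta_pos":[0.7,0,0.5],"yaw":0},{"claw":1,"delta_pos":[0.6,0,0.7],"yaw":0},{"claw":1,"delta_pos":[0.5,0,0.7],"yaw":0}])

```text
clock: 5.3
eef_pos: [544.3, 224.2, 281.2]
tcp_rot: [-3.141, -0.0, 2.138]
contact_force: [1.1, 0.6, 4.4]
opening: -0.002
grasp_force: 2.0
```

```bash
python3 -c "
from h import *
where()"
```

```text
clock 5.3 tip in case [-104.5  -42.2  108.2] yaw 2.138 F [1.1 0.6 4.4]
```

Emit:
apply_moves(deltas=[{"claw":1,"delta_pos":[0.4,0,0.65],"yaw":0},{"claw":1,"delta_pos":[0.4,0,0.65],"yaw":0},{"claw":1,"delta_pos":[0.3,0,0.8],"yaw":0},{"claw":1,"delta_pos":[0.3,0,0.8],"yaw":0},{"claw":1,"delta_pos":[0.1,0,0.5],"yaw":0},{"claw":1,"delta_pos":[0.1,0,0.4],"yaw":0},{"claw":1,"delta_pos":[0,0,0.3],"yaw":0},{"claw":1,"delta_pos":[0,0,0.2],"yaw":0}])

```text
clock: 6.3
eef_pos: [535.9, 237.2, 238.5]
tcp_rot: [-3.141, -0.0, 2.138]
contact_force: [1.0, 0.3, 3.0]
opening: -0.003
grasp_force: 1.8
```

```bash
python3 -c "
from h import *
where()"
```

```text
clock 6.3 tip in case [-120.   -42.2   65.5] yaw 2.138 F [1.  0.3 3. ]
```

Emit:
apply_moves(deltas=[{"claw":1,"delta_pos":[0,0,0.1],"yaw":0},{"claw":1,"delta_pos":[0,0,0.1],"yaw":0},{"claw":1,"delta_pos":[0,0,0.1],"yaw":0},{"claw":1,"delta_pos":[0,0,0],"yaw":0}])

```text
clock: 6.8
eef_pos: [535.8, 237.3, 235.6]
tcp_rot: [-3.141, -0.0, 2.138]
contact_force: [-0.4, 1.7, 2.7]
opening: -0.0
grasp_force: 1.1
```

Emit:
apply_moves(deltas=[{"claw":1,"delta_pos":[0,0,0.05],"yaw":0},{"claw":1,"delta_pos":[0,0,0.05],"yaw":0},{"claw":1,"delta_pos":[0,0,0],"yaw":0}])

```text
clock: 7.18
eef_pos: [535.9, 237.4, 235.2]
tcp_rot: [-3.142, -0.0, 2.138]
contact_force: [-3.2, 0.9, 10.2]
opening: -0.002
grasp_force: 5.0
```

Emit:
apply_moves(deltas=[{"claw":1,"delta_pos":[0,0,0.05],"yaw":0},{"claw":1,"delta_pos":[0,0,0.03],"yaw":0},{"claw":1,"delta_pos":[0,0,0],"yaw":0},{"claw":1,"delta_pos":[0,0,0],"yaw":0}])

```text
clock: 7.68
eef_pos: [535.9, 237.4, 235.1]
tcp_rot: [3.141, -0.0, 2.138]
contact_force: [-6.6, -0.1, 16.1]
opening: -0.002
grasp_force: 8.5
```

Emit:
apply_moves(deltas=[{"claw":1,"delta_pos":[0,0,-2],"yaw":0},{"claw":1,"delta_pos":[0,0,-4.5],"yaw":0},{"claw":1,"delta_pos":[0,0,-4.5],"yaw":0},{"claw":1,"delta_pos":[-1,5.2,0],"yaw":0},{"claw":1,"delta_pos":[-1,5.2,0],"yaw":0},{"claw":1,"delta_pos":[-1,5.2,0],"yaw":0},{"claw":1,"delta_pos":[0,5.2,0],"yaw":0},{"claw":1,"delta_pos":[0,0,0],"yaw":0}])

```text
clock: 8.68
eef_pos: [729.5, 324.8, 341.9]
tcp_rot: [-3.141, 0.0, 2.138]
contact_force: [-0.4, 0.0, -0.4]
opening: -0.001
grasp_force: 0.0
```

Run:
```python
from h import *
where(); s=r.sense(); f=r.grab_frame("wrist"); cv2.imwrite("pics/w2.png",f["img"]); P=wpts(f,s)
g=r.grab_frame("side"); Q=pts(g); cv2.imwrite("pics/s2.png",cv2.resize(g["img"][130:280,90:290],(800,600),interpolation=cv2.INTER_CUBIC))
for A in(P,Q):
    a=tocase(A.reshape(-1,3))
    m=(a[:,1]>102)&(a[:,1]<150)&(a[:,2]>62)&(a[:,2]<85)&(abs(a[:,0]+90)<20); print("tail",m.sum(),np.percentile(a[m],[2,50,98],axis=0).round(1).tolist() if m.sum() else "")
    m=(abs(a[:,1]+40)<14)&(a[:,0]<-108)&(a[:,0]>-138)&(a[:,2]>45); print("strap",m.sum(),np.percentile(a[m],[2,50,98],axis=0).round(1).tolist() if m.sum() else "")
```

```text
clock 8.68 tip in case [-89.5 168.1 168.9] yaw 2.138 F [-0.4  0.  -0.4]
tail 521 [[-95.8, 102.7, 66.9], [-91.3, 122.4, 72.5], [-85.4, 139.5, 75.4]]
strap 1066 [[-137.2, -52.7, 59.8], [-122.8, -39.2, 61.6], [-108.7, -26.5, 63.1]]
tail 85 [[-97.2, 104.2, 65.7], [-93.1, 123.8, 71.7], [-88.3, 141.0, 76.4]]
strap 97 [[-137.8, -53.3, 57.7], [-125.6, -39.9, 62.7], [-109.9, -26.9, 103.2]]
```

View pics/s2.png

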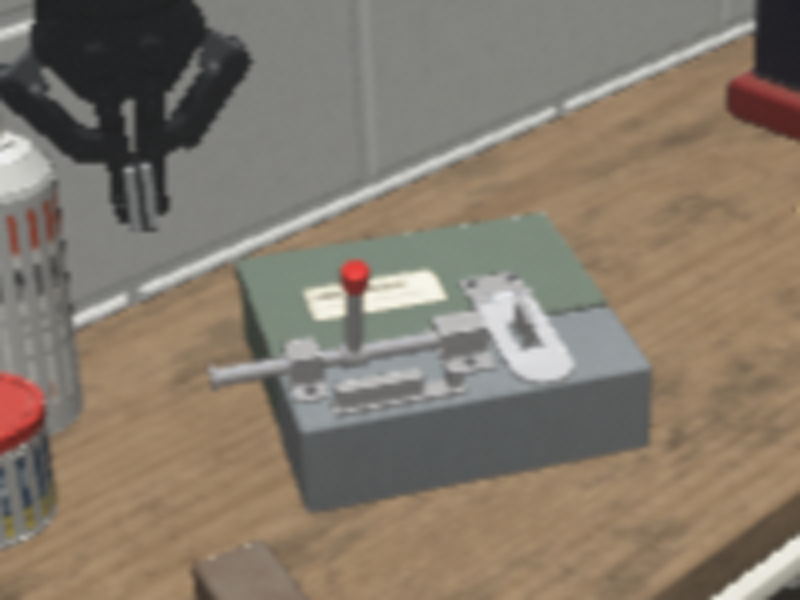

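Emit:
apply_moves(deltas=[{"claw":1,"delta_pos":[0.1,-0.5,4],"yaw":0},{"claw":1,"delta_pos":[0,0,4],"yaw":0},{"claw":1,"delta_pos":[0,0,3.2],"yaw":0},{"claw":1,"delta_pos":[0,-0.4,0],"yaw":0},{"claw":1,"delta_pos":[0,-0.4,0],"yaw":0},{"claw":1,"delta_pos":[0,-0.4,0],"yaw":0},{"claw":1,"delta_pos":[0,-0.4,0],"yaw":0}])

```text
clock: 9.65
eef_pos: [710.6, 313.9, 234.8]
tcp_rot: [3.134, 0.001, 2.138]
contact_force: [7.7, 4.9, -7.2]
opening: -0.001
grasp_force: 4.5
```

```bash
python3 -c "
from h import *
where()"
```

```text
clock 9.65 tip in case [-90.5 146.4  61.8] yaw 2.138 F [ 7.7  4.9 -7.2]
```

Emit:
apply_moves(deltas=[{"claw":1,"delta_pos":[0,-0.4,0],"yaw":0},{"claw":1,"delta_pos":[0,-0.4,0],"yaw":0},{"claw":1,"delta_pos":[0,-0.4,0],"yaw":0},{"claw":1,"delta_pos":[0,-0.4,0],"yaw":0}])

```text
clock: 10.15
eef_pos: [697.1, 305.4, 234.8]
tcp_rot: [3.134, 0.001, 2.138]
contact_force: [7.6, 6.3, -6.3]
opening: 0.0
grasp_force: 4.5
```

Run:
```python
from h import *
where(); s=r.sense(); f=r.grab_frame("wrist"); P=wpts(f,s)
a=tocase(P.reshape(-1,3)).reshape(P.shape)
g=r.grab_frame("side"); cv2.imwrite("pics/s3.png",cv2.resize(g["img"][130:280,90:290],(800,600),interpolation=cv2.INTER_CUBIC))
a=a.reshape(-1,3); m=(a[:,2]>110)&(a[:,2]<140)&(abs(a[:,0]+105)<40)&(a[:,1]>0)&(a[:,1]<75); print("handle",m.sum(),np.percentile(a[m],[2,50,98],axis=0).round(1).tolist() if m.sum() else "")
```

```text
clock 10.15 tip in case [-90.6 130.4  61.8] yaw 2.138 F [ 7.6  6.3 -6.3]
handle 248 [[-107.6, 40.9, 110.1], [-104.0, 42.9, 112.0], [-99.1, 44.5, 115.3]]
```

View pics/s3.png

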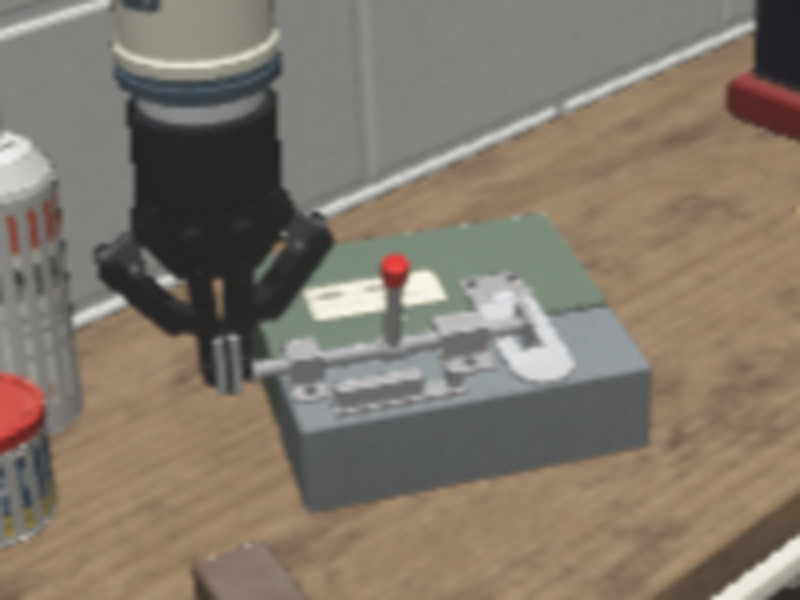

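Emit:
apply_moves(deltas=[{"claw":1,"delta_pos":[0,-0.4,0],"yaw":0},{"claw":1,"delta_pos":[0,-0.4,0],"yaw":0},{"claw":1,"delta_pos":[0,-0.4,0],"yaw":0},{"claw":1,"delta_pos":[0,-0.2,0],"yaw":0},{"claw":1,"delta_pos":[0,0,0],"yaw":0}])

```text
clock: 10.88
eef_pos: [685.2, 297.9, 234.9]
tcp_rot: [3.134, 0.001, 2.138]
contact_force: [7.5, 4.2, -5.8]
opening: -0.002
grasp_force: 3.9
```

Emit:
apply_moves(deltas=[{"claw":1,"delta_pos":[0,-0.1,0],"yaw":0},{"claw":1,"delta_pos":[0,-0.1,0],"yaw":0},{"claw":1,"delta_pos":[0,0,0],"yaw":0}])

```text
clock: 11.25
eef_pos: [684.2, 297.2, 235.0]
tcp_rot: [3.132, 0.001, 2.138]
contact_force: [10.0, 7.8, -8.4]
opening: 0.002
grasp_force: 5.7
```

```bash
python3 -c "
from h import *
where()"
```

```text
clock 11.25 tip in case [-90.7 115.1  62. ] yaw 2.138 F [10.   7.8 -8.4]
```

Emit:
apply_moves(deltas=[{"claw":1,"delta_pos":[0,-0.1,0],"yaw":0},{"claw":1,"delta_pos":[0,0,0],"yaw":0}])

```text
clock: 11.5
eef_pos: [683.8, 297.0, 235.2]
tcp_rot: [3.13, 0.001, 2.138]
contact_force: [12.0, 7.7, -9.2]
opening: 0.002
grasp_force: 7.2
```

Run:
```python
from h import *
where(); s=r.sense(); f=r.grab_frame("wrist"); P=wpts(f,s)
a=tocase(P.reshape(-1,3)); 
for lo,hi in((76,110),(110,140)):
    m=(a[:,2]>lo)&(a[:,2]<hi)&(abs(a[:,0]+105)<40)&(a[:,1]>14)&(a[:,1]<75); print("handle",m.sum(),np.percentile(a[m],[2,50,98],axis=0).round(1).tolist() if m.sum() else "")
g=r.grab_frame("top"); a=tocase(pts(g).reshape(-1,3))
m=(a[:,2]>95)&(a[:,2]<140)&(abs(a[:,0]+105)<40)&(a[:,1]>-10)&(a[:,1]<75); print("handle top",m.sum(),np.percentile(a[m],[2,50,98],axis=0).round(1).tolist() if m.sum() else "")
g=r.grab_frame("side"); a=tocase(pts(g).reshape(-1,3))
m=(a[:,2]>85)&(a[:,2]<140)&(abs(a[:,0]+105)<40)&(a[:,1]>-10)&(a[:,1]<75); print("handle side",m.sum(),np.percentile(a[m],[2,50,98],axis=0).round(1).tolist() if m.sum() else "")
```

```text
clock 11.5 tip in case [-90.7 114.7  62.2] yaw 2.138 F [12.   7.7 -9.2]
handle 1487 [[-107.1, 23.7, 76.6], [-99.9, 27.7, 96.5], [-90.8, 29.2, 109.5]]
handle 1650 [[-107.0, 26.9, 110.6], [-102.6, 69.3, 134.4], [-90.1, 74.9, 139.8]]
handle top 0 
handle side 119 [[-117.9, 20.9, 87.4], [-107.3, 27.9, 126.6], [-99.5, 73.4, 138.9]]
```

Emit:
apply_moves(deltas=[{"claw":1,"delta_pos":[0,-0.1,0],"yaw":0},{"claw":1,"delta_pos":[0,-0.1,0],"yaw":0},{"claw":1,"delta_pos":[0,0,0],"yaw":0}])

```text
clock: 12.02
eef_pos: [683.1, 296.6, 235.5]
tcp_rot: [3.126, 0.001, 2.138]
contact_force: [17.3, 12.0, -13.5]
opening: -0.001
grasp_force: 10.3
```

Run:
```python
from h import *
where(); print(r.sense()["wrist_torque"])
g=r.grab_frame("side"); cv2.imwrite("pics/s4.png",cv2.resize(g["img"][150:270,120:280],(800,600),interpolation=cv2.INTER_CUBIC))
```

```text
clock 12.03 tip in case [-90.7 113.8  62.5] yaw 2.138 F [ 17.3  12.  -13.5]
[ 2.06325484 -2.88700849 -0.0272075 ]
```

View pics/s4.png

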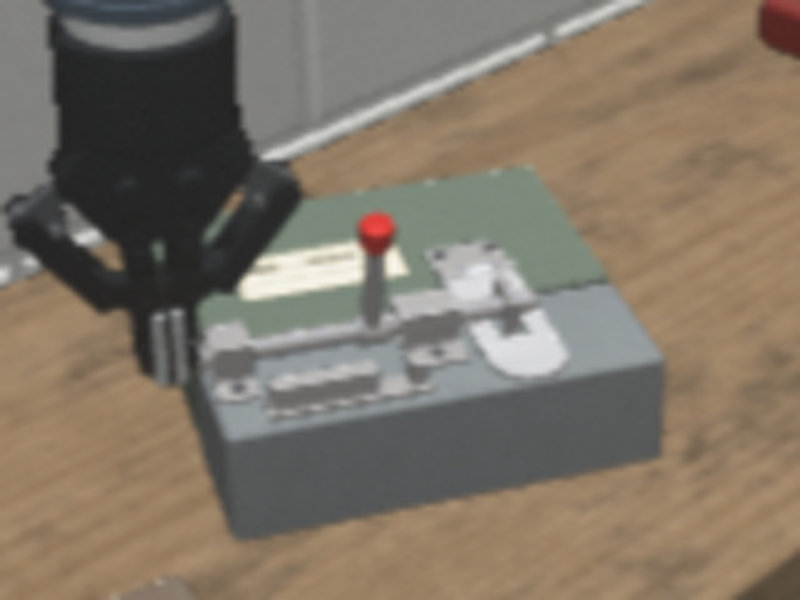

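Emit:
apply_moves(deltas=[{"claw":1,"delta_pos":[0,0.5,0],"yaw":0},{"claw":1,"delta_pos":[0,1.5,0],"yaw":0},{"claw":1,"delta_pos":[-1,0,-5],"yaw":0},{"claw":1,"delta_pos":[-2,0,-5.5],"yaw":0},{"claw":1,"delta_pos":[0,-5,0],"yaw":0},{"claw":1,"delta_pos":[0,-5,0],"yaw":0},{"claw":1,"delta_pos":[0,-0.5,0],"yaw":0},{"claw":1,"delta_pos":[0,0,0],"yaw":0}])

```text
clock: 13.08
eef_pos: [624.5, 223.4, 339.1]
tcp_rot: [3.138, 0.001, 2.138]
contact_force: [0.8, 0.1, 1.0]
opening: -0.003
grasp_force: 0.0
```

Run:
```python
from h import *
where(); s=r.sense(); f=r.grab_frame("wrist"); cv2.imwrite("pics/w5.png",f["img"]); P=wpts(f,s)
g=r.grab_frame("top"); g2=r.grab_frame("side")
for A in(P,pts(g),pts(g2)):
    a=tocase(A.reshape(-1,3))
    m=(a[:,2]>118)&(a[:,2]<140)&(a[:,0]<-88)&(a[:,0]>-130)&(a[:,1]>5)&(a[:,1]<75); print("handle",m.sum(),np.percentile(a[m],[2,50,98],axis=0).round(1).tolist() if m.sum() else "")
    m=(a[:,1]>99)&(a[:,1]<150)&(a[:,2]>64)&(a[:,2]<80)&(abs(a[:,0]+90)<12); print("tail",m.sum(),np.percentile(a[m],[2,50,98],axis=0).round(1).tolist() if m.sum() else "")
```

```text
clock 13.07 tip in case [-60.6  25.  166.1] yaw 2.138 F [0.8 0.1 1. ]
handle 549 [[-116.0, 16.6, 126.8], [-109.1, 23.8, 133.3], [-100.8, 30.5, 135.5]]
tail 87 [[-97.0, 99.2, 69.4], [-90.9, 100.5, 73.8], [-83.9, 102.5, 76.6]]
handle 0 
tail 0 
handle 52 [[-117.7, 20.6, 118.2], [-112.6, 26.9, 131.3], [-104.9, 33.2, 135.9]]
tail 23 [[-100.6, 99.0, 65.6], [-94.1, 102.5, 72.6], [-82.8, 104.9, 78.4]]
```

View pics/w5.png

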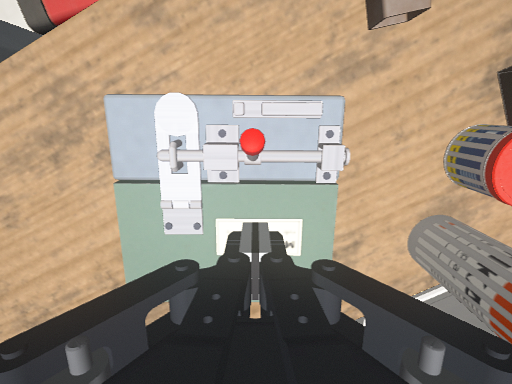

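Emit:
apply_moves(deltas=[{"claw":1,"delta_pos":[0,-0.1,4],"yaw":0},{"claw":1,"delta_pos":[2,0,0],"yaw":0},{"claw":1,"delta_pos":[0.8,0,0],"yaw":0},{"claw":1,"delta_pos":[0.6,0,0],"yaw":0},{"claw":1,"delta_pos":[0.6,0,0.1],"yaw":0},{"claw":1,"delta_pos":[0.6,0,0.3],"yaw":0},{"claw":1,"delta_pos":[0.5,0,0.3],"yaw":0},{"claw":1,"delta_pos":[0.4,0,0.3],"yaw":0}])

```text
clock: 14.22
eef_pos: [593.7, 269.5, 286.7]
tcp_rot: [3.141, -0.0, 2.138]
contact_force: [0.4, -0.3, 1.4]
opening: -0.002
grasp_force: 0.5
```

```bash
python3 -c "
from h import *
where()"
```

```text
clock 14.22 tip in case [-116.1   23.9  113.7] yaw 2.138 F [ 0.4 -0.3  1.4]
```

Emit:
apply_moves(deltas=[{"claw":1,"delta_pos":[0.6,0,0.2],"yaw":0},{"claw":1,"delta_pos":[0.4,0,0.4],"yaw":0},{"claw":1,"delta_pos":[0.4,0,0.5],"yaw":0},{"claw":1,"delta_pos":[0.3,0,0.5],"yaw":0},{"claw":1,"delta_pos":[0.3,0,0.5],"yaw":0},{"claw":1,"delta_pos":[0.3,0,0.4],"yaw":0},{"claw":1,"delta_pos":[0.2,0,0.2],"yaw":0},{"claw":1,"delta_pos":[0,0,0],"yaw":0}])

```text
clock: 15.22
eef_pos: [580.3, 290.5, 259.7]
tcp_rot: [-3.141, -0.0, 2.138]
contact_force: [0.4, 0.0, -0.1]
opening: -0.001
grasp_force: 0.0
```

Run:
```python
from h import *
where(); g2=r.grab_frame("side"); cv2.imwrite("pics/s6.png",cv2.resize(g2["img"][150:270,120:280],(800,600),interpolation=cv2.INTER_CUBIC))
```

```text
clock 15.22 tip in case [-141.    23.9   86.7] yaw 2.138 F [ 0.4  0.  -0.1]
```

View pics/s6.png

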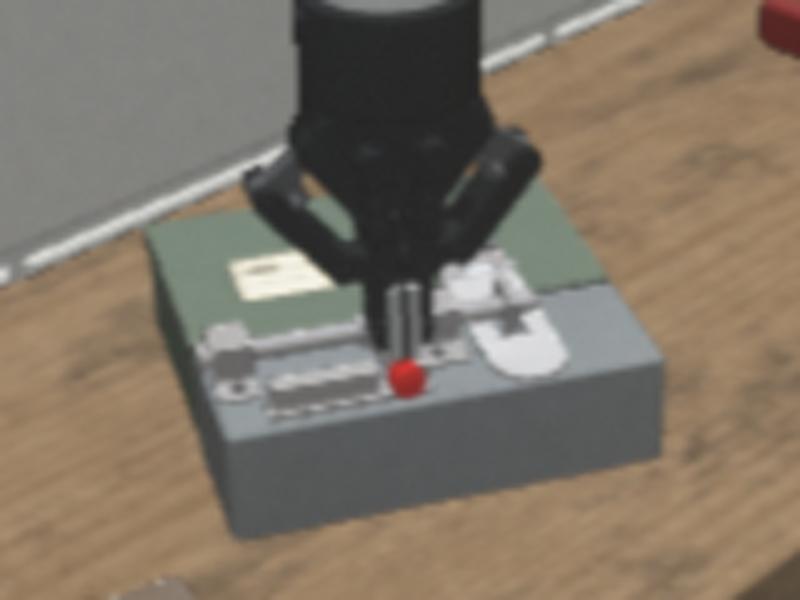

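Emit:
apply_moves(deltas=[{"claw":1,"delta_pos":[0.4,0,0.1],"yaw":0},{"claw":1,"delta_pos":[0.2,0,0.2],"yaw":0},{"claw":1,"delta_pos":[0,0,0.1],"yaw":0},{"claw":1,"delta_pos":[0,0,0.1],"yaw":0},{"claw":1,"delta_pos":[0,0,0],"yaw":0}])

```text
clock: 15.9
eef_pos: [577.2, 295.5, 254.8]
tcp_rot: [-3.142, -0.0, 2.138]
contact_force: [-0.6, 0.2, 1.1]
opening: -0.001
grasp_force: 0.2
```

Emit:
apply_moves(deltas=[{"claw":1,"delta_pos":[0,0,0.05],"yaw":0},{"claw":1,"delta_pos":[0,0,0.05],"yaw":0},{"claw":1,"delta_pos":[0,0,0],"yaw":0}])

```text
clock: 16.27
eef_pos: [577.2, 295.5, 254.0]
tcp_rot: [3.141, -0.0, 2.138]
contact_force: [-1.8, 0.6, 2.9]
opening: 0.001
grasp_force: 1.2
```

```bash
python3 -c "
from h import *
where()"
```

```text
clock 16.27 tip in case [-146.8   24.    81. ] yaw 2.138 F [-1.8  0.6  2.9]
```

At the expected stop height; a small extra press to confirm.

Emit:
apply_moves(deltas=[{"claw":1,"delta_pos":[0,0,0.05],"yaw":0},{"claw":1,"delta_pos":[0,0,0.05],"yaw":0},{"claw":1,"delta_pos":[0,0,0],"yaw":0}])

```text
clock: 16.65
eef_pos: [577.2, 295.6, 253.4]
tcp_rot: [3.141, -0.0, 2.138]
contact_force: [-2.9, 1.1, 6.6]
opening: -0.001
grasp_force: 3.3
```

Emit:
apply_moves(deltas=[{"claw":1,"delta_pos":[0,0,0.03],"yaw":0},{"claw":1,"delta_pos":[0,0,0],"yaw":0}])

```text
clock: 16.9
eef_pos: [577.3, 295.6, 253.3]
tcp_rot: [3.141, -0.0, 2.138]
contact_force: [-2.9, 0.9, 7.9]
opening: -0.002
grasp_force: 3.9
```

Emit:
apply_moves(deltas=[{"claw":1,"delta_pos":[0,0,-1],"yaw":0},{"claw":1,"delta_pos":[0,0,-4],"yaw":0},{"claw":1,"delta_pos":[-3,0,-5],"yaw":0},{"claw":1,"delta_pos":[-5,0,-4],"yaw":0},{"claw":1,"delta_pos":[0,0,0],"yaw":0}])

```text
clock: 17.52
eef_pos: [621.7, 226.8, 395.8]
tcp_rot: [3.135, 0.002, 2.135]
contact_force: [-0.2, 0.3, -0.1]
opening: -0.006
grasp_force: 0.0
```

Run:
```python
from h import *
where(); s=r.sense(); f=r.grab_frame("wrist"); cv2.imwrite("pics/w7.png",f["img"]); P=wpts(f,s); im=f["img"].astype(int)
a=tocase(P.reshape(-1,3)); c=im.reshape(-1,3)
m=(c[:,2]>140)&(c[:,1]<80)&(abs(a[:,1]-24)<25)&(abs(a[:,0]+150)<25); print("cap",m.sum(),np.percentile(a[m],[2,50,98],axis=0).round(1).tolist())
m=(a[:,1]>99)&(a[:,1]<150)&(a[:,2]>64)&(a[:,2]<80)&(abs(a[:,0]+90)<12); print("tail",np.percentile(a[m],[2,50,98],axis=0).round(1).tolist())
m=(abs(a[:,1]+40)<12)&(a[:,0]<-110)&(a[:,0]>-138)&(a[:,2]>45); print("strap",np.percentile(a[m],[2,50,98],axis=0).round(1).tolist())
```

```text
clock 17.52 tip in case [-65.   24.5 222.8] yaw 2.135 F [-0.2  0.3 -0.1]
cap 222 [[-157.9, 17.5, 75.5], [-150.9, 24.2, 79.0], [-144.5, 30.8, 81.5]]
tail [[-96.9, 99.3, 69.3], [-91.4, 100.5, 74.0], [-83.9, 102.6, 76.6]]
strap [[-137.9, -51.5, 60.0], [-124.2, -40.1, 61.7], [-110.2, -28.5, 63.2]]
```

View pics/w7.png

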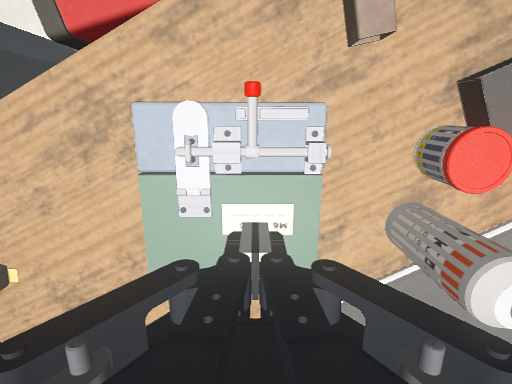

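The picture shows the red cap at (252, 89) with the handle lying in the notch, the strap flat (190, 140), and the pin through the staple with its tail at the guide (328, 152).

```bash
python3 -c "
from rig import r
print(r.sign_off())"
```

```text
the job is handed in; nothing more can be done
None
```

The case is locked and the job is handed in at about 17.5 s: the hasp is flat, the pin is home and the handle is down in its notch, with peak measured force about 25 N; I never touched the tape measure or tube, and no verdict came back.

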